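# Stack the sunglasses cases and put the keys in the bowl

### The job

Tidy the console: stack the three sunglasses cases in the middle of the wooden tray, one after another, the largest at the bottom, then the medium one, then the smallest on top, each lid up, centred on the one below and lying lengthways along the tray. Last, put the keyring in the blush bowl. Leave the glass dome, the little jar and the matchbox where they stand.

Things in the scene. Friction and masses are not known exactly. Their poses are not given: they have to be found in the camera images.
- large_case: The largest of the three hard glasses cases, brown rigid plastic, a rounded box 150 long (own x) x 64 wide (own y) x 40 high (own z), flat top and bottom, thin brass clasp on one long side; 160 g or so. Origin: centre of its underside. It lies flat at the start, loose on the console. Grip it across its width.
- medium_case: The middle of the three hard glasses cases, brown rigid plastic, a rounded box 128 long (own x) x 54 wide (own y) x 34 high (own z), flat top and bottom, thin brass clasp on one long side; 120 g or so. Origin: centre of its underside. It lies flat at the start, loose on the console. Grip it across its width.
- small_case: The smallest of the three hard glasses cases, brown rigid plastic, a rounded box 106 long (own x) x 44 wide (own y) x 28 high (own z), flat top and bottom, thin brass clasp on one long side; 90 g or so. Origin: centre of its underside. It lies flat at the start, loose on the console. Grip it across its width.
- keyring: Rigid keyring, about 60 g, lying flat: steel ring, three fanned steel keys, oak fob. Origin: under the ring's centre, at the underside. Fob: block 40 long (own x) x 22 wide (own y) x 16 high, centred 30 mm from the origin towards own -x; grip it across its width. Keys reach 50 mm from the origin along own +x and 66 degrees either side, 4 to 8 mm up. In all 100 x 94 mm.
- tray: A shallow oak tray, 190 long (own x) x 140 wide (own y), fixed to the console. Floor 6 thick; its rim, 6 wide, stands 12 above the console. Origin: centre of its underside.
- bowl: A round blush-pink ceramic bowl, rim 150 across and 52 above the console, wall 5, open above, fixed to the console. Origin: centre of its underside.
- dome: A bystander: small glass dome with a glass button on a light wood base, 92 across, 111 high, standing among the cases. Origin: centre of its underside. Not to be moved.
- jar: A bystander: little amber glass jar with an aluminium lid, 40 across, 32 high. Origin: centre of its underside. Not to be moved.
- matchbox: A bystander: plain cardboard matchbox 55 x 35 x 15. Origin: centre of its underside. Not to be moved.
Things that resemble listed ones, but are neither listed nor needed, are in the scene too. Of the things shaped like the keyring, the steel one is meant. What is shaped like the small_case but purple is not meant.

How it is judged:
On the way, in this order (a step that is already met when the one before it is completed fails the run):
1. the large case lies centred in the tray, along it, released (horizontal distance between large_case and tray below 0.015 m and z of large_case in the frame of tray between 0.002 and 0.01 m and angle between the x axis of large_case and the x axis of tray, either way round below 0.2 rad and angle between large_case's own z axis and vertical below 0.1 rad and contact force between large_case and the fingers below 0.1 N and linear speed of large_case below 0.02 m/s and angular speed of large_case below 0.2 rad/s), for 0.2 s.
2. the medium case lies centred on the large one, released (horizontal distance between large_case and tray below 0.015 m and z of large_case in the frame of tray between 0.002 and 0.01 m and angle between the x axis of large_case and the x axis of tray, either way round below 0.2 rad and angle between each of large_case, medium_case's own z axis and vertical below 0.1 rad and horizontal distance between medium_case and large_case below 0.012 m and z of medium_case in the frame of large_case between 0.036 and 0.044 m and angle between the x axis of medium_case and the x axis of large_case, either way round below 0.2 rad and contact force between medium_case and the fingers below 0.1 N and linear speed of medium_case below 0.02 m/s and angular speed of medium_case below 0.2 rad/s), for 0.2 s.
3. the small case lies centred on the medium one, released (horizontal distance between large_case and tray below 0.015 m and z of large_case in the frame of tray between 0.002 and 0.01 m and angle between the x axis of large_case and the x axis of tray, either way round below 0.2 rad and angle between each of large_case, medium_case, small_case's own z axis and vertical below 0.1 rad and horizontal distance between medium_case and large_case below 0.012 m and z of medium_case in the frame of large_case between 0.036 and 0.044 m and angle between the x axis of medium_case and the x axis of large_case, either way round below 0.2 rad and horizontal distance between small_case and medium_case below 0.012 m and z of small_case in the frame of medium_case between 0.03 and 0.038 m and angle between the x axis of small_case and the x axis of medium_case, either way round below 0.2 rad and contact force between small_case and the fingers below 0.1 N and linear speed of small_case below 0.02 m/s and angular speed of small_case below 0.2 rad/s), for 0.2 s.
4. the keyring lies in the bowl, released (horizontal distance between large_case and tray below 0.015 m and z of large_case in the frame of tray between 0.002 and 0.01 m and angle between the x axis of large_case and the x axis of tray, either way round below 0.2 rad and angle between each of large_case, medium_case, small_case's own z axis and vertical below 0.1 rad and horizontal distance between medium_case and large_case below 0.012 m and z of medium_case in the frame of large_case between 0.036 and 0.044 m and angle between the x axis of medium_case and the x axis of large_case, either way round below 0.2 rad and horizontal distance between small_case and medium_case below 0.012 m and z of small_case in the frame of medium_case between 0.03 and 0.038 m and angle between the x axis of small_case and the x axis of medium_case, either way round below 0.2 rad and horizontal distance between keyring and bowl below 0.055 m and z of keyring in the frame of bowl between 0 and 0.055 m and contact force between keyring and the fingers below 0.1 N and linear speed of keyring below 0.02 m/s and angular speed of keyring below 0.2 rad/s), for 0.2 s.
At the end, for the whole second after the job is handed in: Large case on the tray floor, within 15 mm of its centre; medium on it, small on that, each within 12 mm of the centre below; all level, lid up, aligned within 0.2 rad. Keyring origin within 55 mm of the bowl's axis, under 55 mm above its underside. All released and at rest (all of step 4 and contact force between each of large_case, medium_case, small_case and the fingers below 0.1 N and linear speed of each of large_case, medium_case, small_case below 0.02 m/s and angular speed of each of large_case, medium_case, small_case below 0.2 rad/s); the robot touches nothing.
It fails at once if the dome is moved by more than 15 mm or tipped (distance of dome from where it was at the start of the episode above 0.015 m or angle between dome's own z axis and vertical above 0.2 rad).
It fails at once if the jar is moved by more than 15 mm or tipped (distance of jar from where it was at the start of the episode above 0.015 m or angle between jar's own z axis and vertical above 0.2 rad).
It fails at once if the matchbox is moved by more than 15 mm or tipped (distance of matchbox from where it was at the start of the episode above 0.015 m or angle between matchbox's own z axis and vertical above 0.2 rad).
It also fails if it takes over 117 s, if anything falls off the work surface, if the arm or the gripper's body presses on something with over 40 N, if the wrist force passes 120 N, or if a joint passes its speed limit or range.

### The arm

A 6-joint arm with a two-finger parallel gripper is mounted at the origin on the work surface. World frame = base frame: x ahead of the robot, y to its left, z up, the work surface at z = 0. Lengths are in m, angles in rad, forces in N, time in s.
With the tool pointing down it reaches from about 0.375 to 0.9 m from the base axis. Payload 3.1 kg.
Tool frame: the origin (TCP) lies between the finger pads; the fingertips stand 25 mm ahead of it and the grasp point (between the pads) lies 6 mm ahead of it; y points along the fingers, x is the direction in which the jaws open and shut, and the axes are right-handed (so a half turn about y gives the same grasp; the last joint's range is limited). The gripper opens to 87 mm and grips with 3 to 60 N. Pads are 19 mm wide; open, the fingers measure 117 mm over their backs; the gripper's body (75 mm by 190 mm) begins 51 mm behind the grasp point.
Start: joints at [-1.333, 0.527, 1.433, -0, 1.181, -0.178], TCP at [0.252, -0.572, 0.248] pointing down, gripper open.
Joint ranges: [-3.08, 3.08], [-0.75, 2.2], [0.22, 2.44], [-1.43, 4.57], [0, 2.65], [-2.85, 2.85]. Speed limits (rad/s): [2.79, 2.79, 3.14, 3.14, 3.14, 3.14].

### API

Orientations are given as a unit quaternion [x, y, z, w].
In Python, from rig import robot gives the robot as it stands.
- The arm moves only by the tool carry_out, never from a script. Its argument "moves" is a list of rows, each a list of 7 numbers: the opening, from 0 (shut) to 1 (fully open), then the shift along the tool's x, y, z in cm, then the turn, a rotation vector about the tool's x, y, z in rad. In form: [[grip, x, y, z, rx, ry, rz], ...]. A call has 1 to 20 rows; each row is the pose to reach, as a shift and turn from the pose commanded when the call began, along the tool's axes at that moment; what a row does not reach only later rows make up. A row lasts 1/10 s, in which the tool goes at most 50 mm and 8.59 degrees, less where a joint would pass 70% of its speed; a pose out of reach is approached as far as the arm can. A call with a gripper value outside its range is refused whole. The fingers move at their own pace and stop on an object; "force" is the grip in N (left out, the last holds). Time passes only in rows, so rows that repeat a pose let the fingers close. It gives the time, the measured TCP pose, the force and the opening at its end, in the units of the state.
- robot.get_obs(): the state, without advancing time (a new reading comes with each control period).
- robot.camera(name): name is "scene" or "top"; returns the picture (480x640x3 uint8, red, green, blue); there is no depth.
- robot.camera_params(name): a dict with "fx", "fy", "cx", "cy" (pixels), "extrinsics" (4x4, takes a point from camera to world coordinates). Camera axes: x right, y down, z forward; pixel columns grow to the right and rows downward; lengths in m; the calibration is good to about 2 mm. A picture is of the moment at which its call begins. camera_params takes no time and is no camera call.
- robot.hand_in(): hands the job in, once; it reports no verdict.
The state is a dict: "time": time; "q": joint angles; "joint_velocities": joint speeds; "joint_torque": joint torques, N m; "position": TCP position; "tool_rot": TCP orientation; "ft_force": force on the tool from outside, world axes, zero at the start; "moment": the same for the moment, N m; "grip_width": finger opening in m.
Only numpy, scipy, OpenCV 4.12 (cv2) and the standard library are available. Lean on these libraries where they do the work, as an engineer would, in place of code of your own. Each camera call takes 0.05 s, during which the arm holds its last target.

## Working session

There is one attempt and no reset: what is moved stays moved. The work goes in short steps, Python scripts to look and compute and a tool call to move; the robot and the scene stay as the last step left them, time stands still between calls to the robot, and variables do not carry over. Pictures are saved under pics/ and viewed, and the job is handed in when it is done.

Besides the shell and the picture viewer there is one more tool, called by a JSON object that holds its "name" and its "arguments", one argument or row to a line. carry_out: Moves the arm, as the interface text tells. Its arguments: {"type":"object","properties":{"moves":{"type":"array"},"force":{"type":"number"}},"required":["moves"]}

```bash
ls; mkdir -p pics
python3 - <<'E'
from rig import robot
import cv2,json
o=robot.get_obs(); print(o)
for n in("scene","top"):
    im=robot.camera(n); cv2.imwrite(f"pics/{n}0.png",im[:,:,::-1]); p=robot.camera_params(n); print(n,p)
E
```

```text
pics
{'time': 0.0, 'q': array([-1.33350401e+00,  5.28494128e-01,  1.43389794e+00, -1.47507745e-05,
        1.18137232e+00, -1.78514100e-01]), 'joint_velocities': array([-0.00088282,  0.00171304,  0.0001337 , -0.00039055,  0.00038689,
        0.00147112]), 'joint_torque': array([ 2.09993250e-04, -4.40044534e+01, -1.76594424e+01,  6.32050401e-02,
        5.83366491e-02, -1.55919538e-04]), 'position': array([ 0.25230945, -0.57107292,  0.24655577]), 'tool_rot': array([-0.59191479,  0.38658864, -0.38546472,  0.59296126]), 'ft_force': array([ 0.2905734 , -0.14444442,  0.20812974]), 'moment': array([-0.01267035, -0.00929897, -0.01739828]), 'grip_width': 0.08729539588219412}
scene {'fx': 522.158422511755, 'fy': 522.158422511755, 'cx': 321.5403288225121, 'cy': 238.09461236573216, 'extrinsics': array([[-5.53591794e-01,  6.99461799e-01, -4.51983757e-01,
         1.02403845e+00],
       [ 8.32788053e-01,  4.65243346e-01, -3.00021147e-01,
         2.89638713e-01],
       [ 4.29104438e-04, -5.42495918e-01, -8.40058328e-01,
         9.25386817e-01],
       [ 0.00000000e+00,  0.00000000e+00,  0.00000000e+00,
         1.00000000e+00]])}
top {'fx': 608.0747782760268, 'fy': 608.0747782760268, 'cx': 314.66731027966404, 'cy': 236.9905299007671, 'extrinsics': array([[ 0.01233386, -0.97484796,  0.2225294 ,  0.21617285],
       [-0.99990839, -0.0107834 ,  0.00818119, -0.00900823],
       [-0.00557579, -0.22260992, -0.97489165,  1.52231407],
       [ 0.        ,  0.        ,  0.        ,  1.        ]])}
```

View pics/scene0.png

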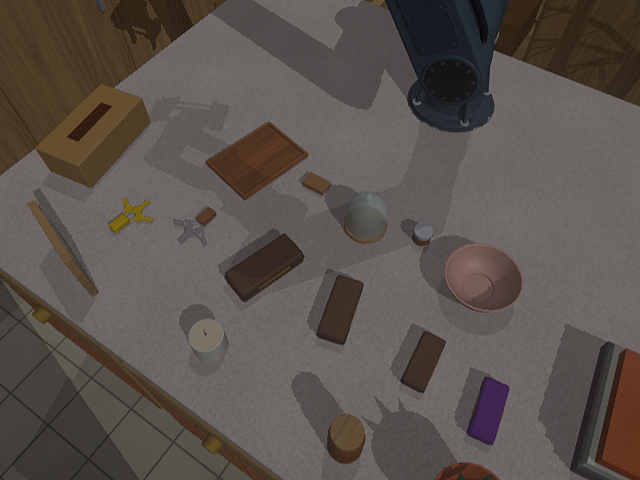

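View pics/top0.png

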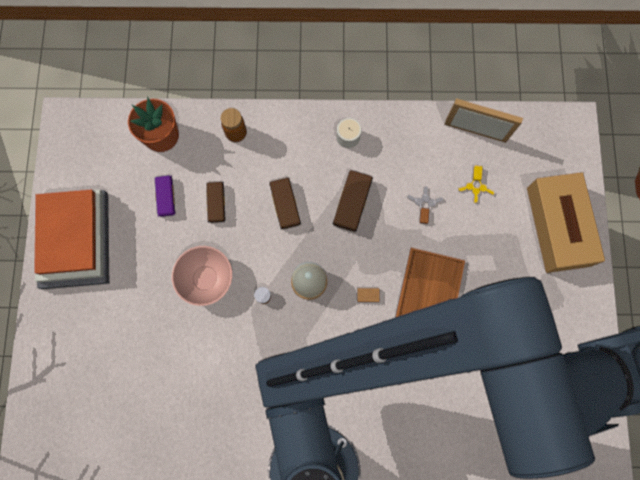

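Run:
```python
from rig import robot
from scipy.spatial.transform import Rotation as R
print(R.from_quat(robot.get_obs()['tool_rot']).as_matrix().round(3))
```

```text
[[ 0.404 -0.     0.915]
 [-0.915  0.002  0.404]
 [-0.002 -1.     0.   ]]
```

Run:
```python
import cv2,numpy as np
t=cv2.imread("pics/top0.png"); s=cv2.imread("pics/scene0.png")
a=cv2.resize(t[150:320,190:480],None,fx=2.75,fy=2.75,interpolation=cv2.INTER_CUBIC)
cv2.imwrite("pics/topz.png",np.clip(a*1.8,0,255).astype(np.uint8))
b=cv2.resize(s[110:400,160:460],None,fx=2.06,fy=2.06,interpolation=cv2.INTER_CUBIC)
cv2.imwrite("pics/scenez.png",np.clip(b*1.8,0,255).astype(np.uint8))
```

```text
(no output)
```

View pics/topz.png

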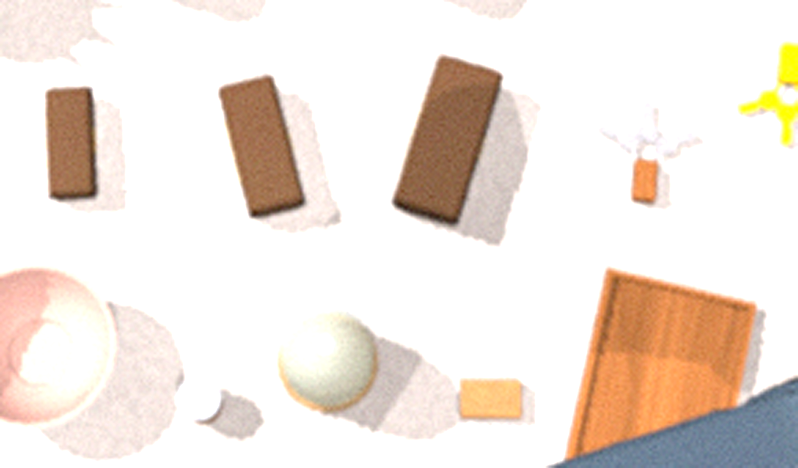

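View pics/scenez.png

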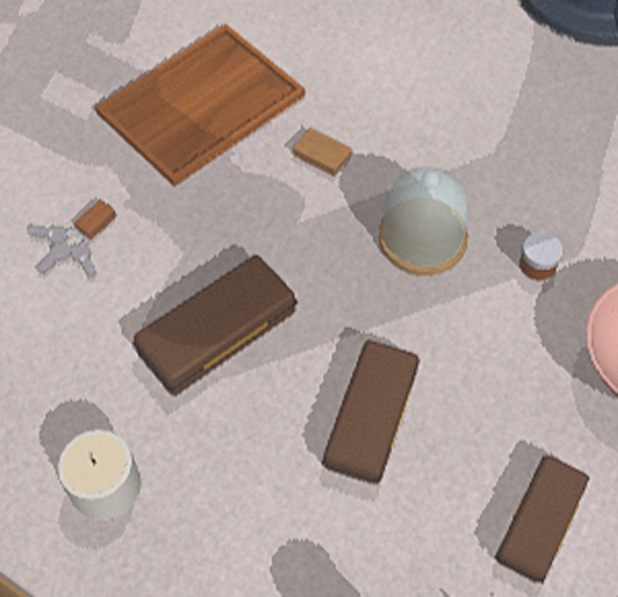

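```bash
cat > h.py <<'E'
import cv2,numpy as np
from rig import robot
def ray(n,uv,z):
    p=robot.camera_params(n);E=p['extrinsics']
    uv=np.atleast_2d(np.array(uv,float))
    d=np.c_[(uv[:,0]-p['cx'])/p['fx'],(uv[:,1]-p['cy'])/p['fy'],np.ones(len(uv))]@E[:3,:3].T
    return E[:3,3]+d*((z-E[2,3])/d[:,2])[:,None]
def blobs(im,lo,hi,mn,roi=None):
    m=cv2.inRange(cv2.cvtColor(im,cv2.COLOR_BGR2HSV),lo,hi)
    if roi: 
        k=np.zeros_like(m);x0,y0,x1,y1=roi;k[y0:y1,x0:x1]=1;m*=k
    m=cv2.morphologyEx(m,cv2.MORPH_CLOSE,np.ones((5,5),np.uint8))
    cs=cv2.findContours(m,cv2.RETR_EXTERNAL,cv2.CHAIN_APPROX_NONE)[0]
    return [c for c in cs if cv2.contourArea(c)>mn]
def rep(n,c,z):
    h=cv2.convexHull(c)[:,0]
    M=cv2.moments(h.reshape(-1,1,2)); u=(M['m10']/M['m00'],M['m01']/M['m00'])
    w=ray(n,h,z)[:,:2]*1000
    (cx,cy),(a,b),t=cv2.minAreaRect(w.astype(np.float32))
    if a<b:a,b,t=b,a,t-90
    t=(t+90)%180-90
    return np.round(u,1),np.round(ray(n,u,z)[0,:2]*1000,1),'rect',np.round([cx,cy,a,b,t],1)
E
python3 - <<'E'
from h import *
t=cv2.imread("pics/top0.png"); s=cv2.imread("pics/scene0.png")
for n,im,pts in(("top",t,[(353,200),(285,203),(215,200),(425,215),(368,295),(430,280)]),("scene",s,[(265,262),(340,310),(423,360),(206,215),(316,183),(258,160),(440,340)])):
    hs=cv2.cvtColor(im,cv2.COLOR_BGR2HSV)
    print([tuple(int(v) for v in hs[y,x]) for x,y in pts])
for n,im,roi in(("top",t,(190,160,480,320)),("scene",s,(190,110,460,400))):
    for c in blobs(im,(0,50,20),(25,255,110),60,roi):
        print(n,cv2.boundingRect(c));
        for z in(.006,.008,.014,.017,.020): print(z,*rep(n,c,z))
E
```

```text
[(15, 132, 81), (10, 127, 92), (10, 128, 82), (13, 169, 137), (14, 134, 154), (12, 163, 136)]
[(9, 93, 52), (12, 96, 61), (9, 92, 64), (11, 137, 84), (15, 117, 94), (12, 147, 85), (10, 103, 62)]
top (398, 250, 41, 67)
0.006 [417.  281.1] [ 451.4 -255. ] rect [ 440.4 -257.7  173.8   66.6  -13.3]
0.008 [417.  281.1] [ 451.1 -254.7] rect [ 440.1 -257.3  173.6   66.6  -13.3]
0.014 [417.  281.1] [ 450.2 -253.7] rect [ 439.3 -256.3  172.9   66.3  -13.3]
0.017 [417.  281.1] [ 449.7 -253.2] rect [ 438.8 -255.9  172.5   66.2  -13.3]
0.02 [417.  281.1] [ 449.2 -252.8] rect [ 438.4 -255.4  172.2   66.   -13.3]
top (207, 182, 18, 40)
0.006 [215.5 201.5] [653.8 262.2] rect [654.2 262.2 106.6  44.2   3. ]
0.008 [215.5 201.5] [653.2 261.9] rect [653.7 261.8 106.4  44.2   3. ]
0.014 [215.5 201.5] [651.5 260.8] rect [651.9 260.7 106.   44.    3. ]
0.017 [215.5 201.5] [650.6 260.2] rect [651.1 260.2 105.8  43.9   3. ]
0.02 [215.5 201.5] [649.7 259.7] rect [650.2 259.7 105.6  43.8   3. ]
top (270, 178, 30, 51)
0.006 [284.8 203. ] [651.8  82.2] rect [652.4  81.8 132.   54.1  15. ]
0.008 [284.8 203. ] [6
[... 3452 characters left out ...]
.4 -129.5] rect [ 415.3 -129.7   60.4   42.4  -89.1]
0.014 [316.  183.3] [ 419.4 -126.7] rect [ 419.3 -127.    60.    42.1  -89.1]
0.017 [316.  183.3] [ 421.4 -125.3] rect [ 421.2 -125.6   59.8   41.9  -89.1]
0.02 [316.  183.3] [ 423.4 -124. ] rect [ 423.2 -124.3   59.6   41.8  -89.1]
scene (206, 122, 102, 78)
0.006 [256.7 159.8] [ 432.6 -283.6] rect [ 428.4 -284.7  195.8  151.5  -13.4]
0.008 [256.7 159.8] [ 433.9 -282.3] rect [ 429.7 -283.4  195.4  151.2  -13.4]
0.014 [256.7 159.8] [ 437.8 -278.6] rect [ 433.6 -279.7  194.1  150.2  -13.4]
0.017 [256.7 159.8] [ 439.7 -276.7] rect [ 435.5 -277.8  193.5  149.7  -13.4]
0.02 [256.7 159.8] [ 441.6 -274.8] rect [ 437.4 -275.9  192.8  149.2  -13.4]
```

```bash
cat >> h.py <<'E'
from scipy.spatial.transform import Rotation as R
def go(x,y,z,yaw):
    o=robot.get_obs();C=R.from_quat(o['tool_rot'])
    t=np.radians(yaw);X=np.array([np.cos(t),np.sin(t),0]);Y=np.array([0,0,-1.]);T=R.from_matrix(np.c_[X,Y,np.cross(X,Y)])
    print('from',o['position'].round(4),'shift cm',(C.inv().apply(np.array([x,y,z])-o['position'])*100).round(2),'rot',(C.inv()*T).as_rotvec().round(4))
E
python3 - <<'E'
from h import *
s=cv2.imread("pics/scene0.png");t=cv2.imread("pics/top0.png")
c=max(blobs(s,(0,50,20),(25,255,110),60,(190,110,320,205)),key=cv2.contourArea)
h=cv2.convexHull(c)
for e in range(3,12):
    q=cv2.approxPolyDP(h,e,True)
    if len(q)==4:break
w=ray("scene",q[:,0],.010);print(q[:,0].tolist(),w.round(4).tolist(),w.mean(0))
print([np.linalg.norm(w[i]-w[i-1]).round(4) for i in range(4)])
# bystanders
for n,u,z in(("top",(310,281),.055),("scene",(365,218),.055),("top",(262,295),.016),("scene",(422,234),.016),("top",(202,276),.052),("scene",(483,278),.04)):print(n,u,ray(n,[u],z)[0].round(3))
go(.6565,-.092,.12,-107.2)
E
```

```text
[[270, 122], [307, 156], [243, 199], [206, 161]] [[0.3206, -0.3283, 0.01], [0.3612, -0.1911, 0.01], [0.5419, -0.2372, 0.01], [0.5028, -0.3764, 0.01]] [ 0.43165202 -0.28321294  0.01      ]
[np.float64(0.1884), np.float64(0.1431), np.float64(0.1865), np.float64(0.1446)]
top (310, 281) [0.441 0.013 0.055]
scene (365, 218) [0.466 0.025 0.055]
top (262, 295) [0.411 0.133 0.016]
scene (422, 234) [0.41  0.134 0.016]
top (202, 276) [0.451 0.278 0.052]
scene (483, 278) [0.452 0.283 0.04 ]
from [ 0.2523 -0.5711  0.2467] shift cm [-27.48  12.74  56.32] rot [ 4.00e-04  7.16e-01 -2.00e-03]
```

{"name": "carry_out", "arguments": {
  "moves": [
    [1,-14,4,28,0,0.4,0],
    [1,-27.48,12.74,56.32,0,0.716,0],
    [1,-27.48,12.74,56.32,0,0.716,0],
    [1,-27.48,12.74,56.32,0,0.716,0],
    [1,-27.48,12.74,56.32,0,0.716,0],
    [1,-27.48,12.74,56.32,0,0.716,0],
    [1,-27.48,12.74,56.32,0,0.716,0],
    [1,-27.48,12.74,56.32,0,0.716,0],
    [1,-27.48,12.74,56.32,0,0.716,0],
    [1,-27.48,12.74,56.32,0,0.716,0],
    [1,-27.48,12.74,56.32,0,0.716,0],
    [1,-27.48,12.74,56.32,0,0.716,0],
    [1,-27.48,12.74,56.32,0,0.716,0],
    [1,-27.48,12.74,56.32,0,0.716,0],
    [1,-27.48,12.74,56.32,0,0.716,0],
    [1,-27.48,12.74,56.32,0,0.716,0],
    [1,-27.48,12.74,56.32,0,0.716,0],
    [1,-27.48,12.74,56.32,0,0.716,0]
  ]
}}

```text
time: 1.9
position: [0.6562, -0.0943, 0.1205]
tool_rot: [0.419, -0.57, 0.57, -0.419]
ft_force: [-0.6, 1.0, 0.0]
grip_width: 0.0868
```

Run:
```python
from h import *
t=robot.camera("top")[:,:,::-1].copy();cv2.imwrite("pics/top1.png",t)
t=cv2.imread("pics/top1.png")
for c in blobs(t,(0,70,40),(25,255,170),60,(190,160,480,330)):
        print(cv2.boundingRect(c))
        for z in(.006,.0075): print(z,*rep("top",c,z))
        q=cv2.approxPolyDP(cv2.convexHull(c),5,True)
        if len(q)==4: w=ray("top",q[:,0],.011);print(w.round(4).tolist(),w.mean(0))
go(.6565,-.092,.040,-107.2)
```

```text
(357, 288, 23, 14)
0.006 [368.  294.5] [ 416.1 -131.5] rect [ 416.2 -131.6   55.5   32.7  -89.3]
0.0075 [368.  294.5] [ 415.9 -131.4] rect [ 416.  -131.5   55.4   32.6  -89.3]
[[0.4321, -0.1563, 0.011], [0.3995, -0.1559, 0.011], [0.4014, -0.1037, 0.011], [0.4315, -0.1063, 0.011]] [ 0.41614592 -0.13054021  0.011     ]
(395, 248, 70, 82)
0.006 [429.7 289.9] [ 429.5 -286.1] rect [ 430.3 -286.6  191.7  141.8  -13.4]
0.0075 [429.7 289.9] [ 429.3 -285.8] rect [ 430.1 -286.3  191.5  141.7  -13.4]
[[0.5352, -0.2385, 0.011], [0.5057, -0.374, 0.011], [0.3326, -0.3347, 0.011], [0.353, -0.1974, 0.011]] [ 0.43162915 -0.28614013  0.011     ]
(190, 248, 14, 55)
0.006 [195.1 271.7] [468.8 304.9] rect [462.2 309.3 139.3  32.7  -4.6]
0.0075 [195.1 271.7] [468.6 304.6] rect [461.9 309.  139.2  32.6  -4.6]
(420, 208, 9, 16)
0.006 [424.  215.4] [ 622.4 -277.3] rect [ 622.4 -277.2   40.3   20.6   -1.7]
0.0075 [424.  215.4] [ 622.  -277.1] rect [ 622.  -276.9   40.3   20.6   -1.7]
[[0.6409, -0.2846, 0.011], [0.6064, -0.2862, 0.011], [0.6035, -0.2656, 0.011], [0.6407, -0.2692, 0.011]] [ 0.62288263 -0.27638343  0.011     ]
(207, 182, 10, 27)
0.006 [210.1 191. ] [682.2 277.6] rect [674.1 283.5  72.7  21.6 -16.4]
0.0075 [210.1 191. ] [681.7 277.3] rect [673.6 283.2  72.6  21.6 -16.4]
from [ 0.6563 -0.0941  0.1206] shift cm [-0.21  8.06 -0.04] rot [-0.0002 -0.0019  0.0001]
```

View pics/top1.png

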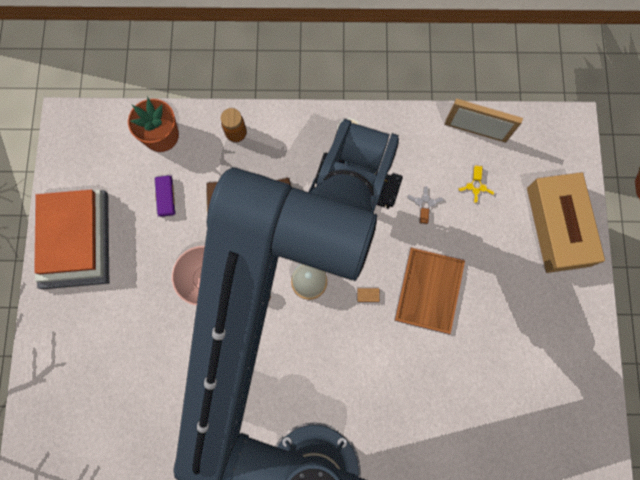

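{"name": "carry_out", "arguments": {
  "moves": [
    [1,-0.2,3,0,0,0,0],
    [1,-0.2,6,0,0,0,0],
    [1,-0.2,8,0,0,0,0],
    [1,-0.2,8,0,0,0,0],
    [1,-0.2,8,0,0,0,0],
    [0.5,-0.2,8,0,0,0,0],
    [0.5,-0.2,8,0,0,0,0],
    [0.5,-0.2,8,0,0,0,0],
    [0.5,-0.2,8,0,0,0,0],
    [0.5,-0.2,8,0,0,0,0],
    [0.5,-0.2,8,0,0,0,0],
    [0.5,-0.2,8,0,0,0,0]
  ],
  "force": 20
}}

```text
time: 3.15
position: [0.6577, -0.091, 0.041]
tool_rot: [0.419, -0.569, 0.569, -0.42]
ft_force: [-0.4, 0.0, 5.4]
grip_width: 0.0641
```

Run:
```python
from h import *
o=robot.get_obs();print(o['position'],o['grip_width'],o['ft_force'])
c=robot.camera("scene")[:,:,::-1].copy();cv2.imwrite("pics/scene2.png",c)
go(.6565,-.092,.20,-107.2)
```

```text
[ 0.65773271 -0.0910465   0.0410452 ] 0.06413430309929742 [-0.40619721  0.00717745  5.43528424]
from [ 0.6577 -0.0911  0.041 ] shift cm [  0.13 -15.9   -0.07] rot [-0.0012  0.0001  0.0001]
```

View pics/scene2.png

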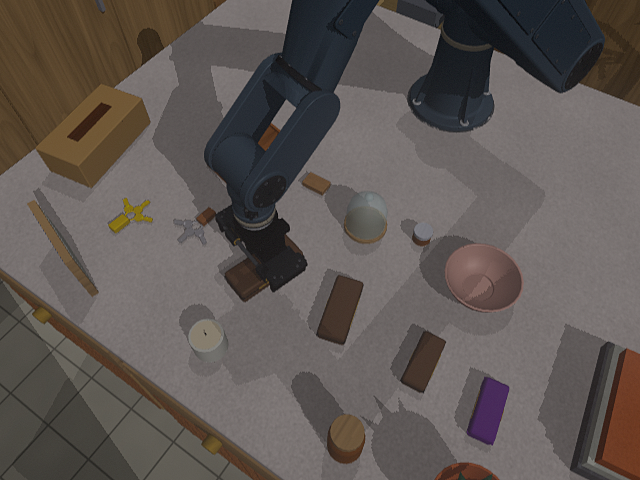

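{"name": "carry_out", "arguments": {
  "moves": [
    [0.5,0,-2,0,0,0,0],
    [0.5,0,-5,0,0,0,0],
    [0.5,0,-10,0,0,0,0],
    [0.5,0,-12,0,0,0,0],
    [0.5,0,-12,0,0,0,0],
    [0.5,0,-12,0,0,0,0]
  ]
}}

```text
time: 3.8
position: [0.6563, -0.0906, 0.1591]
tool_rot: [-0.42, 0.57, -0.569, 0.419]
ft_force: [-0.1, -0.9, -2.9]
grip_width: 0.0639
```

Run:
```python
from h import *
print(robot.get_obs()['ft_force'],robot.get_obs()['grip_width'])
go(.4312,-.2855,.10,-103.4)
```

```text
[-0.12638629 -0.88171227 -2.92441723] 0.06393402685453978
from [ 0.6563 -0.0906  0.1591] shift cm [ 25.28   5.94 -15.73] rot [ 0.002  -0.0664 -0.0001]
```

{"name": "carry_out", "arguments": {
  "moves": [
    [0.5,3,0,-2,0,0,0],
    [0.5,7,1,-4.5,0,0,0],
    [0.5,11,2,-7,0,-0.03,0],
    [0.5,15,3,-9.5,0,-0.06,0],
    [0.5,19,4,-12,0,-0.066,0],
    [0.5,22.5,5,-14,0,-0.066,0],
    [0.5,25.3,5.9,-15.7,0,-0.066,0],
    [0.5,25.3,5.9,-15.7,0,-0.066,0],
    [0.5,25.3,5.9,-15.7,0,-0.066,0],
    [0.5,25.3,5.9,-15.7,0,-0.066,0],
    [0.5,25.3,5.9,-15.7,0,-0.066,0],
    [0.5,25.3,5.9,-15.7,0,-0.066,0]
  ]
}}

```text
time: 5.0
position: [0.4332, -0.2854, 0.1012]
tool_rot: [0.439, -0.554, 0.555, -0.439]
ft_force: [-0.2, 0.2, -1.2]
grip_width: 0.0638
```

Run:
```python
from h import *
c=robot.camera("scene")[:,:,::-1].copy();cv2.imwrite("pics/scene3.png",c)
go(.4312,-.2855,.047,-103.4)
```

```text
from [ 0.4332 -0.2855  0.1013] shift cm [ 0.04  5.43 -0.2 ] rot [-0.0004  0.0014  0.0002]
```

View pics/scene3.png

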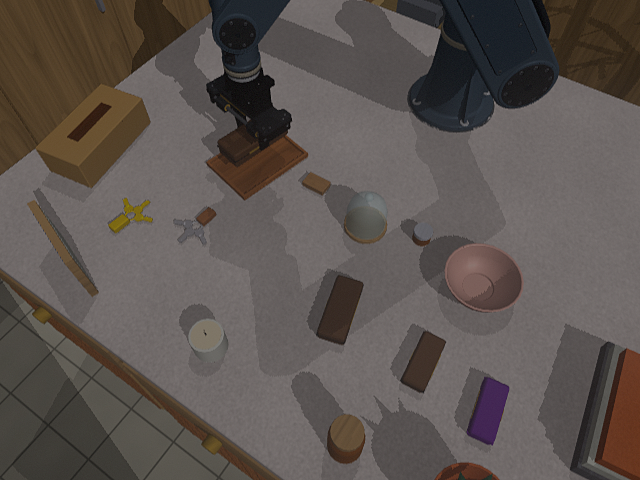

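{"name": "carry_out", "arguments": {
  "moves": [
    [0.5,0,2,-0.1,0,0,0],
    [0.5,0,4,-0.2,0,0,0],
    [0.5,0,4.6,-0.2,0,0,0],
    [0.5,0,5,-0.2,0,0,0],
    [0.5,0,5.2,-0.2,0,0,0],
    [0.5,0,5.35,-0.2,0,0,0],
    [0.5,0,5.35,-0.2,0,0,0],
    [0.5,0,5.35,-0.2,0,0,0]
  ]
}}

```text
time: 5.85
position: [0.4308, -0.286, 0.0481]
tool_rot: [0.438, -0.555, 0.555, -0.438]
ft_force: [0.8, -0.5, -1.4]
grip_width: 0.0638
```

{"name": "carry_out", "arguments": {
  "moves": [
    [0.5,0,0.1,0,0,0,0],
    [0.5,0,0.1,0,0,0,0],
    [0.9,0,0.1,0,0,0,0],
    [0.9,0,0.1,0,0,0,0],
    [0.9,0,0.1,0,0,0,0],
    [0.9,0,0.1,0,0,0,0],
    [0.95,0,-3,0,0,0,0],
    [1,0,-7,0,0,0,0],
    [1,0,-12,0,0,0,0],
    [1,0,-15,0,0,0,0],
    [1,0,-15,0,0,0,0]
  ]
}}

```text
time: 6.95
position: [0.4327, -0.2877, 0.2021]
tool_rot: [0.438, -0.551, 0.559, -0.439]
ft_force: [0.4, 0.6, -0.9]
grip_width: 0.0867
```

Run:
```python
from h import *
go(.6495,.0825,.20,-75)
```

```text
from [ 0.4327 -0.2877  0.2021] shift cm [-41.04   0.1   12.5 ] rot [-0.0073 -0.4958  0.0077]
```

{"name": "carry_out", "arguments": {
  "moves": [
    [1,-4,0,1,0,-0.05,0],
    [1,-41,0,12.5,-0.007,-0.496,0.007],
    [1,-41,0,12.5,-0.007,-0.496,0.007],
    [1,-41,0,12.5,-0.007,-0.496,0.007],
    [1,-41,0,12.5,-0.007,-0.496,0.007],
    [1,-41,0,12.5,-0.007,-0.496,0.007],
    [1,-41,0,12.5,-0.007,-0.496,0.007],
    [1,-41,0,12.5,-0.007,-0.496,0.007],
    [1,-41,0,12.5,-0.007,-0.496,0.007],
    [1,-41,0,12.5,-0.007,-0.496,0.007],
    [1,-41,0,12.5,-0.007,-0.496,0.007],
    [1,-41,0,12.5,-0.007,-0.496,0.007],
    [1,-41,0,12.5,-0.007,-0.496,0.007]
  ]
}}

```text
time: 8.25
position: [0.6464, 0.0826, 0.1972]
tool_rot: [-0.561, 0.435, -0.427, 0.561]
ft_force: [0.1, -0.1, 0.4]
grip_width: 0.0867
```

Run:
```python
from h import *
go(.6495,.0825,.040,-75)
for n,roi in(("top",(400,245,470,335)),("scene",(200,100,320,210))):
    c=robot.camera(n)[:,:,::-1].copy();cv2.imwrite(f"pics/{n}4.png",c)
    x0,y0,x1,y1=roi
    cv2.imwrite(f"pics/{n}4z.png",cv2.resize(c[y0:y1,x0:x1],None,fx=6,fy=6))
    v=85 if n=="scene" else 100
    hs=cv2.cvtColor(c,cv2.COLOR_BGR2HSV)
    for b in blobs(c,(0,50,20),(25,145,v),150,roi):
        print(n,cv2.boundingRect(b),*rep(n,b,.026))
```

```text
from [0.6464 0.0826 0.1972] shift cm [ 0.22 15.71  0.4 ] rot [ 0.0066 -0.0019 -0.0086]
top (413, 257, 38, 65) [431.  288.4] [ 430.3 -285.8] rect [ 431.7 -284.   155.    77.4  -12.7]
scene (206, 125, 102, 75) [255.9 160.2] [ 447.3 -272.1] rect [ 441.8 -272.8  190.4  145.4  -13.4]
```

View pics/top4z.png

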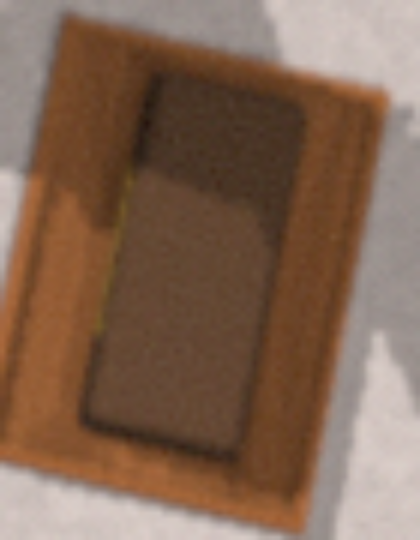

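View pics/scene4z.png

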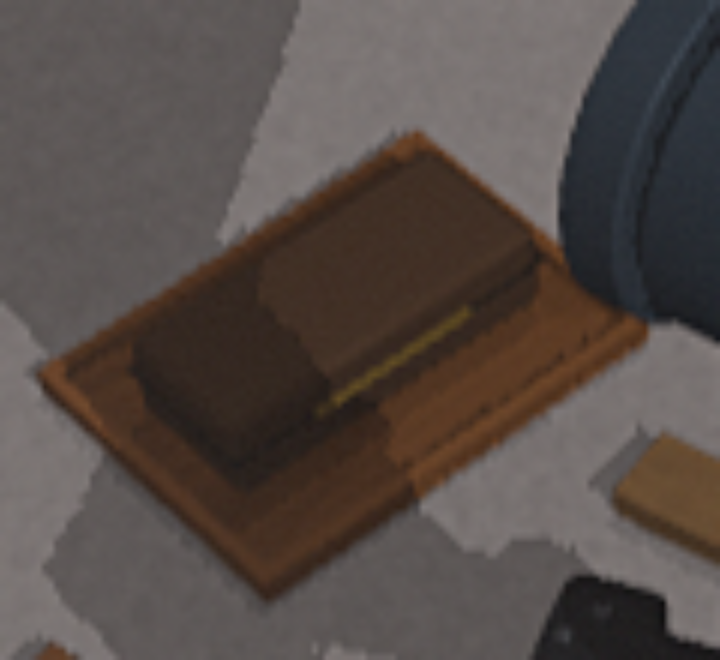

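{"name": "carry_out", "arguments": {
  "moves": [
    [1,0.2,4,0.4,0.007,0,-0.008],
    [1,0.2,8,0.4,0.007,0,-0.008],
    [1,0.2,12,0.4,0.007,0,-0.008],
    [1,0.2,15,0.4,0.007,0,-0.008],
    [1,0.2,16.2,0.4,0.007,0,-0.008],
    [1,0.2,16.2,0.4,0.007,0,-0.008],
    [1,0.2,16.2,0.4,0.007,0,-0.008],
    [0.4,0.2,16.2,0.4,0.007,0,-0.008],
    [0.4,0.2,16.2,0.4,0.007,0,-0.008],
    [0.4,0.2,16.2,0.4,0.007,0,-0.008],
    [0.4,0.2,16.2,0.4,0.007,0,-0.008],
    [0.4,0.2,16.2,0.4,0.007,0,-0.008],
    [0.4,0.2,16.2,0.4,0.007,0,-0.008],
    [0.4,0.2,16.2,0.4,0.007,0,-0.008]
  ],
  "force": 20
}}

```text
time: 9.75
position: [0.6507, 0.0843, 0.036]
tool_rot: [-0.56, 0.43, -0.431, 0.562]
ft_force: [-0.8, -1.0, 3.1]
grip_width: 0.0536
```

Run:
```python
from h import *
print(R.from_quat(robot.get_obs()['tool_rot']).as_matrix().round(3))
go(.6495,.0825,.040,-75)
for n in("top","scene"):
    c=cv2.imread(f"pics/{n}4.png");roi=(400,245,470,335) if n=="top" else (200,100,300,210)
    hs=cv2.cvtColor(c,cv2.COLOR_BGR2HSV)
    for S in(125,135,150):
      m=cv2.inRange(hs,(0,60,20),(25,S,110 if n=="top" else 90));k=np.zeros_like(m);k[roi[1]:roi[3],roi[0]:roi[2]]=1;m*=k
      m=cv2.medianBlur(m,5);m=cv2.morphologyEx(m,cv2.MORPH_OPEN,np.ones((9,9),np.uint8))
      for b in cv2.findContours(m,0,1)[0]:
        if cv2.contourArea(b)>500: print(n,S,cv2.boundingRect(b),*rep(n,b,.026))
```

```text
[[ 0.259  0.002  0.966]
 [-0.966  0.001  0.259]
 [-0.    -1.     0.002]]
from [0.6507 0.0843 0.036 ] shift cm [ 0.14 -0.4  -0.16] rot [-0.0023  0.0002 -0.0002]
top 135 (415, 260, 34, 59) [431.9 289.3] [ 428.3 -287.9] rect [ 430.3 -288.1  149.6   64.3  -12.7]
top 150 (414, 258, 36, 62) [431.8 288.9] [ 429.1 -287.7] rect [ 430.5 -288.5  154.7   68.2  -13.1]
scene 125 (223, 127, 66, 59) [253.7 155. ] [ 437.6 -285.8] rect [ 434.7 -285.1  175.8  105.5  -13.8]
scene 135 (219, 127, 70, 69) [252.  159.3] [ 450.1 -281.2] rect [ 444.2 -290.2  207.   121.     1.4]
scene 150 (214, 127, 76, 70) [252.2 160.5] [ 452.7 -278.5] rect [ 443.3 -271.9  187.7  144.1  -13.8]
```

{"name": "carry_out", "arguments": {
  "moves": [
    [0.4,0,-2,0,0,0,0],
    [0.4,0,-5,0,0,0,0],
    [0.4,0,-10,0,0,0,0],
    [0.4,0,-14,0,0,0,0],
    [0.4,0,-16,0,0,0,0],
    [0.4,0,-16,0,0,0,0],
    [0.4,0,-16,0,0,0,0]
  ]
}}

```text
time: 10.45
position: [0.6494, 0.0842, 0.1947]
tool_rot: [-0.561, 0.431, -0.43, 0.561]
ft_force: [-0.2, -0.6, -1.2]
grip_width: 0.0538
```

Run:
```python
from h import *
print(robot.get_obs()['ft_force'],robot.get_obs()['grip_width'])
go(.4315,-.287,.14,-103.1)
```

```text
[-0.24221855 -0.60453916 -1.1597409 ] 0.05381846989597113
from [0.6494 0.0842 0.1947] shift cm [ 30.22   5.43 -30.66] rot [-2.000e-04  4.905e-01 -1.000e-03]
```

{"name": "carry_out", "arguments": {
  "moves": [
    [0.4,2,0,-2,0,0.03,0],
    [0.4,5,0,-5,0,0.08,0],
    [0.4,8,0,-8,0,0.14,0],
    [0.4,11,0,-11,0,0.2,0],
    [0.4,14,0,-14,0,0.26,0],
    [0.4,17,0,-17,0,0.32,0],
    [0.4,20,0,-20,0,0.38,0],
    [0.4,23,0.5,-23,0,0.43,0],
    [0.4,26,2,-26,0,0.48,0],
    [0.4,28.5,4,-29,0,0.49,0],
    [0.4,30.2,5.4,-30.7,0,0.49,0],
    [0.4,30.2,5.4,-30.7,0,0.49,0],
    [0.4,30.2,5.4,-30.7,0,0.49,0],
    [0.4,30.2,5.4,-30.7,0,0.49,0],
    [0.4,30.2,5.4,-30.7,0,0.49,0]
  ]
}}

```text
time: 11.95
position: [0.4325, -0.2859, 0.141]
tool_rot: [0.44, -0.553, 0.553, -0.441]
ft_force: [0.2, 0.1, -1.3]
grip_width: 0.0538
```

Run:
```python
from h import *
go(.4315,-.287,.082,-103.1)
for n in ("scene",):
    c=robot.camera(n)[:,:,::-1];cv2.imwrite("pics/scene5.png",cv2.resize(c[60:220,170:340],None,fx=3.5,fy=3.5))
```

```text
from [ 0.4325 -0.2859  0.141 ] shift cm [ 0.14  5.89 -0.08] rot [-0.0015  0.0022 -0.0015]
```

View pics/scene5.png

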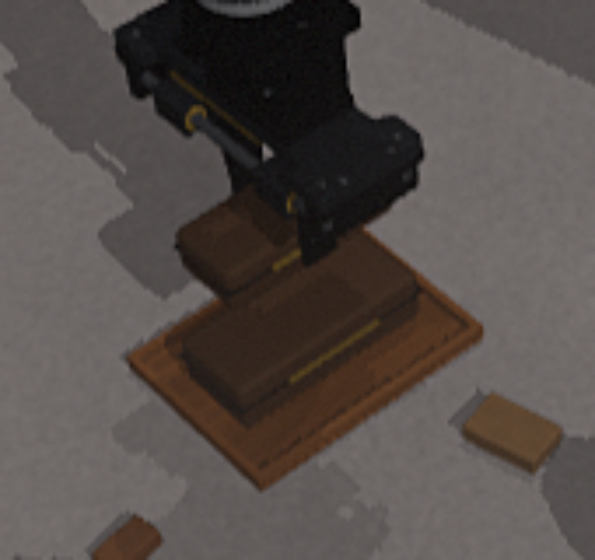

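{"name": "carry_out", "arguments": {
  "moves": [
    [0.4,0.1,2,0,0,0,0],
    [0.4,0.1,4,-0.1,0,0,0],
    [0.4,0.1,5,-0.1,0,0,0],
    [0.4,0.1,5.4,-0.1,0,0,0],
    [0.4,0.1,5.7,-0.1,0,0,0],
    [0.4,0.1,5.8,-0.1,0,0,0],
    [0.4,0.1,5.8,-0.1,0,0,0],
    [0.4,0.1,5.8,-0.1,0,0,0]
  ]
}}

```text
time: 12.8
position: [0.4311, -0.2879, 0.0834]
tool_rot: [0.439, -0.553, 0.554, -0.441]
ft_force: [-0.1, -0.7, -1.5]
grip_width: 0.0535
```

{"name": "carry_out", "arguments": {
  "moves": [
    [0.4,0,0.15,0,0,0,0],
    [0.4,0,0.15,0,0,0,0],
    [0.85,0,0.15,0,0,0,0],
    [0.85,0,0.15,0,0,0,0],
    [0.85,0,0.15,0,0,0,0],
    [0.85,0,0.15,0,0,0,0],
    [0.85,0,-3,0,0,0,0],
    [0.85,0,-7,0,0,0,0],
    [0.85,0,-12,0,0,0,0],
    [0.85,0,-13,0,0,0,0],
    [0.85,0,-13,0,0,0,0]
  ]
}}

```text
time: 13.9
position: [0.4316, -0.2887, 0.215]
tool_rot: [0.439, -0.552, 0.556, -0.441]
ft_force: [1.7, -0.2, -0.0]
grip_width: 0.0741
```

Run:
```python
from h import *
go(.652,.262,.20,-87)
```

```text
from [ 0.4316 -0.2887  0.215 ] shift cm [-58.63   1.46   9.01] rot [-0.0058 -0.2804  0.0025]
```

{"name": "carry_out", "arguments": {
  "moves": [
    [1,-4,0,1,0,-0.05,0],
    [1,-58.6,1.4,9,-0.006,-0.28,0.002],
    [1,-58.6,1.4,9,-0.006,-0.28,0.002],
    [1,-58.6,1.4,9,-0.006,-0.28,0.002],
    [1,-58.6,1.4,9,-0.006,-0.28,0.002],
    [1,-58.6,1.4,9,-0.006,-0.28,0.002],
    [1,-58.6,1.4,9,-0.006,-0.28,0.002],
    [1,-58.6,1.4,9,-0.006,-0.28,0.002],
    [1,-58.6,1.4,9,-0.006,-0.28,0.002],
    [1,-58.6,1.4,9,-0.006,-0.28,0.002],
    [1,-58.6,1.4,9,-0.006,-0.28,0.002],
    [1,-58.6,1.4,9,-0.006,-0.28,0.002],
    [1,-58.6,1.4,9,-0.006,-0.28,0.002],
    [1,-58.6,1.4,9,-0.006,-0.28,0.002],
    [1,-58.6,1.4,9,-0.006,-0.28,0.002],
    [1,-58.6,1.4,9,-0.006,-0.28,0.002]
  ]
}}

```text
time: 15.5
position: [0.6502, 0.2608, 0.1989]
tool_rot: [0.513, -0.49, 0.485, -0.511]
ft_force: [-0.1, -0.6, -0.9]
grip_width: 0.0872
```

Run:
```python
from h import *
go(.652,.262,.032,-87)
for n,roi in(("top",(400,245,470,335)),("scene",(200,90,320,210))):
    c=robot.camera(n)[:,:,::-1].copy();cv2.imwrite(f"pics/{n}6.png",c)
    x0,y0,x1,y1=roi
    cv2.imwrite(f"pics/{n}6z.png",cv2.resize(np.clip(c[y0:y1,x0:x1].astype(float)*1.8,0,255).astype(np.uint8),None,fx=6,fy=6))
```

```text
from [0.6502 0.2608 0.1989] shift cm [-0.07 16.69  0.29] rot [ 0.0061 -0.0025 -0.0029]
```

View pics/top6z.png

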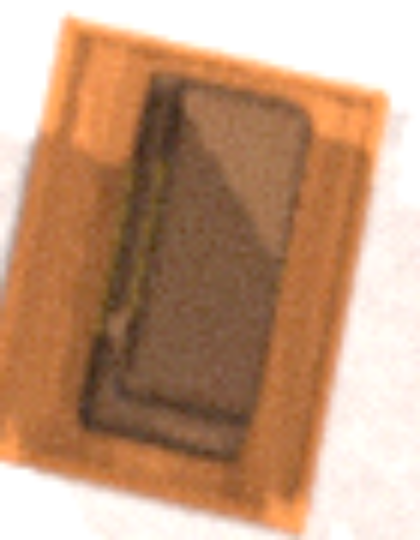

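View pics/scene6z.png

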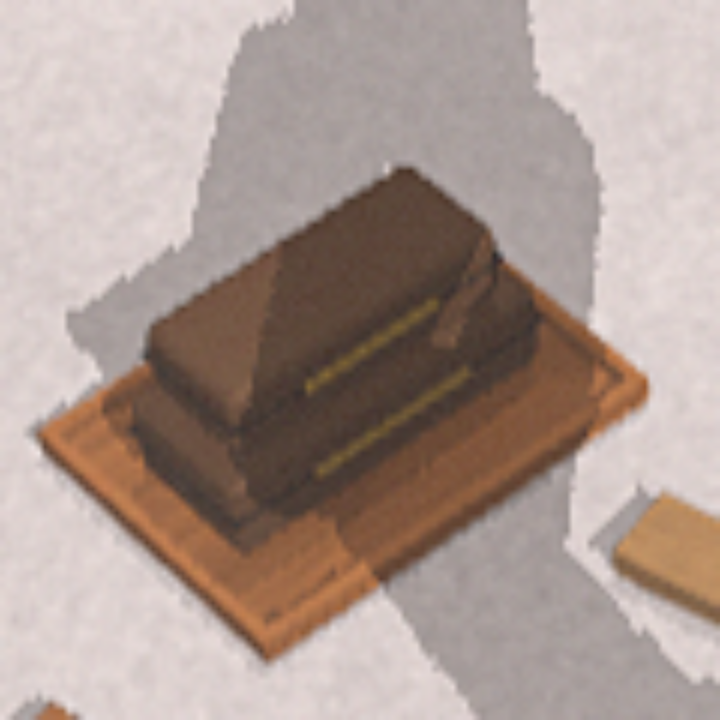

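View pics/scene6.png

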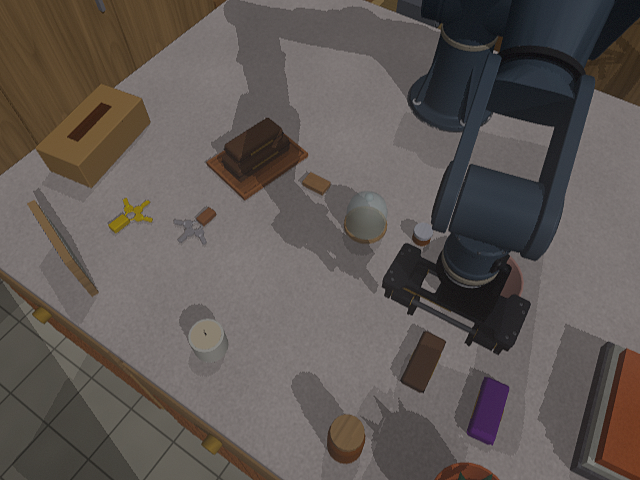

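{"name": "carry_out", "arguments": {
  "moves": [
    [1,-0.1,4,0.3,0.006,0,-0.003],
    [1,-0.1,8,0.3,0.006,0,-0.003],
    [1,-0.1,12,0.3,0.006,0,-0.003],
    [1,-0.1,15,0.3,0.006,0,-0.003],
    [1,-0.1,16.6,0.3,0.006,0,-0.003],
    [1,-0.1,16.6,0.3,0.006,0,-0.003],
    [1,-0.1,16.6,0.3,0.006,0,-0.003],
    [0.3,-0.1,16.6,0.3,0.006,0,-0.003],
    [0.3,-0.1,16.6,0.3,0.006,0,-0.003],
    [0.3,-0.1,16.6,0.3,0.006,0,-0.003],
    [0.3,-0.1,16.6,0.3,0.006,0,-0.003],
    [0.3,-0.1,16.6,0.3,0.006,0,-0.003],
    [0.3,-0.1,16.6,0.3,0.006,0,-0.003],
    [0.3,-0.1,16.6,0.3,0.006,0,-0.003],
    [0.3,-0.1,16.6,0.3,0.006,0,-0.003]
  ],
  "force": 20
}}

```text
time: 17.1
position: [0.6531, 0.2643, 0.0338]
tool_rot: [-0.512, 0.486, -0.487, 0.513]
ft_force: [-0.9, -1.2, 0.7]
grip_width: 0.0441
```

Run:
```python
from h import *
go(.652,.262,.032,-87)
print(ray("top",[(435.8,286.1)],.08))
print(ray("top",np.array([(182,78),(312,102),(245,418),(120,388)])/6+[400,245],.08))
print(ray("scene",np.array([(147,350),(405,168),(497,250),(243,432)])/6+[200,90],.079).round(4), ray("scene",np.array([(147,350),(405,168),(497,250),(243,432)])/6+[200,90],.079).mean(0))
```

```text
from [0.6531 0.2643 0.0338] shift cm [ 0.22  0.18 -0.12] rot [-0.002  -0.0005 -0.0004]
[[ 0.42839662 -0.28743295  0.08      ]]
[[ 0.49651971 -0.27644729  0.08      ]
 [ 0.48730282 -0.32825327  0.08      ]
 [ 0.36056484 -0.29713315  0.08      ]
 [ 0.371781   -0.24829722  0.08      ]]
[[ 0.4922 -0.3164  0.079 ]
 [ 0.3667 -0.2939  0.079 ]
 [ 0.3819 -0.2401  0.079 ]
 [ 0.5036 -0.2632  0.079 ]] [ 0.43607047 -0.27839005  0.079     ]
```

{"name": "carry_out", "arguments": {
  "moves": [
    [0.3,0,-2,0,0,0,0],
    [0.3,0,-5,0,0,0,0],
    [0.3,0,-10,0,0,0,0],
    [0.3,0,-15,0,0,0,0],
    [0.3,0,-17,0,0,0,0],
    [0.3,0,-17,0,0,0,0],
    [0.3,0,-17,0,0,0,0]
  ]
}}

```text
time: 17.8
position: [0.652, 0.2641, 0.2028]
tool_rot: [-0.513, 0.487, -0.487, 0.513]
ft_force: [-0.9, -0.1, -1.5]
grip_width: 0.0438
```

Run:
```python
from h import *
print(robot.get_obs()['ft_force'],robot.get_obs()['grip_width'])
go(.431,-.287,.175,-103.1)
```

```text
[-0.88573107 -0.1435429  -1.5000221 ] 0.043777796527364236
from [0.652  0.2641 0.2028] shift cm [ 53.9    2.75 -24.92] rot [-0.0005  0.2805 -0.0005]
```

{"name": "carry_out", "arguments": {
  "moves": [
    [0.3,3,0,-1.4,0,0.02,0],
    [0.3,7,0,-3.2,0,0.04,0],
    [0.3,11,0,-5,0,0.06,0],
    [0.3,15,0,-7,0,0.08,0],
    [0.3,19,0,-8.8,0,0.1,0],
    [0.3,23,0,-10.6,0,0.12,0],
    [0.3,27,0,-12.5,0,0.14,0],
    [0.3,31,0,-14.3,0,0.16,0],
    [0.3,35,0,-16.2,0,0.18,0],
    [0.3,39,0,-18,0,0.2,0],
    [0.3,43,0.5,-20,0,0.22,0],
    [0.3,47,1,-21.8,0,0.24,0],
    [0.3,51,2,-23.5,0,0.27,0],
    [0.3,53.9,2.7,-24.9,0,0.28,0],
    [0.3,53.9,2.7,-24.9,0,0.28,0],
    [0.3,53.9,2.7,-24.9,0,0.28,0],
    [0.3,53.9,2.7,-24.9,0,0.28,0],
    [0.3,53.9,2.7,-24.9,0,0.28,0]
  ]
}}

```text
time: 19.6
position: [0.4322, -0.2853, 0.1754]
tool_rot: [-0.44, 0.554, -0.553, 0.441]
ft_force: [-0.1, 0.2, -1.7]
grip_width: 0.0437
```

Run:
```python
from h import *
go(.431,-.287,.1145,-103.1)
for n in ("scene",):
    c=robot.camera(n)[:,:,::-1];cv2.imwrite("pics/scene7.png",cv2.resize(c[40:220,170:340],None,fx=3.3,fy=3.3))
```

```text
from [ 0.4322 -0.2853  0.1754] shift cm [ 0.2   6.09 -0.08] rot [-0.0007  0.0022 -0.0023]
```

View pics/scene7.png

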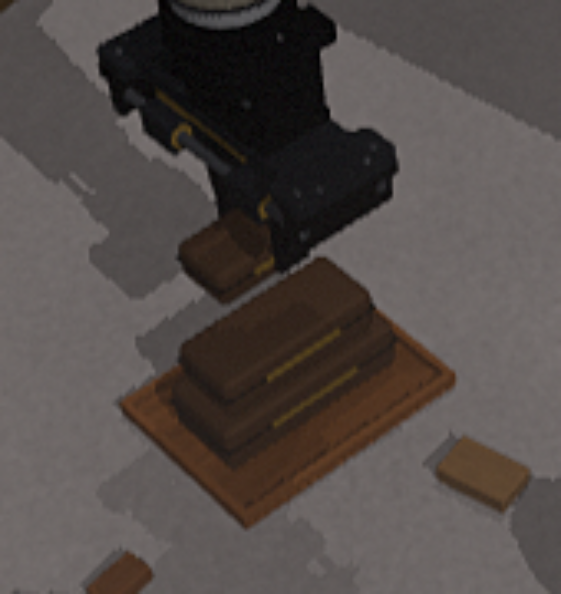

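{"name": "carry_out", "arguments": {
  "moves": [
    [0.3,0.1,2,0,0,0,0],
    [0.3,0.2,4,-0.1,0,0,0],
    [0.3,0.2,5,-0.1,0,0,0],
    [0.3,0.2,5.5,-0.1,0,0,0],
    [0.3,0.2,5.8,-0.1,0,0,0],
    [0.3,0.2,6,-0.1,0,0,0],
    [0.3,0.2,6,-0.1,0,0,0],
    [0.3,0.2,6,-0.1,0,0,0]
  ]
}}

```text
time: 20.45
position: [0.4311, -0.2888, 0.1164]
tool_rot: [0.439, -0.553, 0.554, -0.441]
ft_force: [-0.2, -0.1, -1.4]
grip_width: 0.0438
```

{"name": "carry_out", "arguments": {
  "moves": [
    [0.3,0,0.1,0,0,0,0],
    [0.3,0,0.2,0,0,0,0],
    [0.3,0,0.2,0,0,0,0]
  ]
}}

```text
time: 20.75
position: [0.4307, -0.2886, 0.1139]
tool_rot: [0.439, -0.553, 0.554, -0.441]
ft_force: [0.5, 0.2, -1.0]
grip_width: 0.0439
```

{"name": "carry_out", "arguments": {
  "moves": [
    [0.3,0,0.08,0,0,0,0],
    [0.75,0,0.08,0,0,0,0],
    [0.75,0,0.08,0,0,0,0],
    [0.75,0,0.08,0,0,0,0],
    [0.75,0,0.08,0,0,0,0],
    [0.75,0,-3,0,0,0,0],
    [0.75,0,-7,0,0,0,0],
    [0.75,0,-11,0,0,0,0],
    [0.75,0,-11,0,0,0,0]
  ]
}}

```text
time: 21.65
position: [0.4331, -0.2911, 0.229]
tool_rot: [0.439, -0.549, 0.558, -0.441]
ft_force: [0.8, -0.5, -0.3]
grip_width: 0.0655
```

Run:
```python
from h import *
s=robot.camera("scene")[:,:,::-1].copy();cv2.imwrite("pics/scene8.png",s)
cv2.imwrite("pics/scene8z.png",cv2.resize(np.clip(s[80:250,100:320].astype(float)*1.6,0,255).astype(np.uint8),None,fx=3.5,fy=3.5,interpolation=cv2.INTER_CUBIC))
t=cv2.imread("pics/top0.png");cv2.imwrite("pics/key.png",cv2.resize(t[170:240,390:460],None,fx=8,fy=8,interpolation=cv2.INTER_CUBIC))
```

```text
(no output)
```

View pics/scene8z.png

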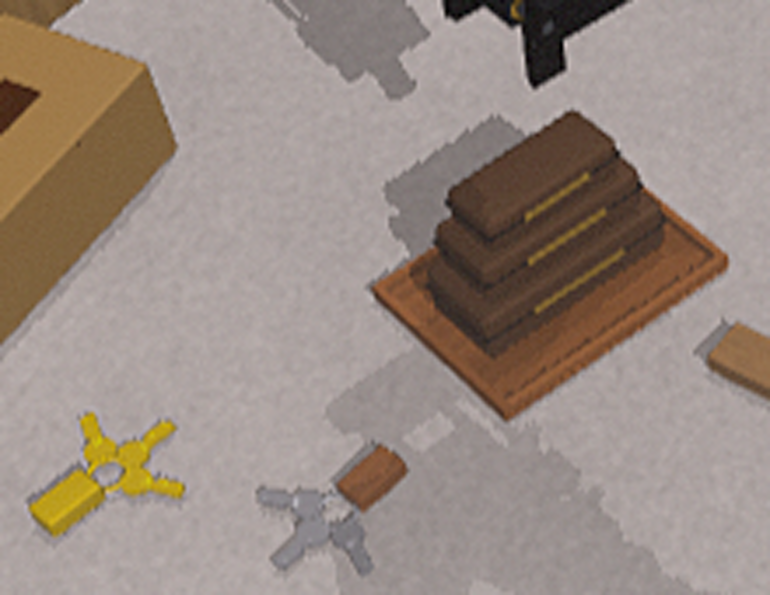

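View pics/key.png

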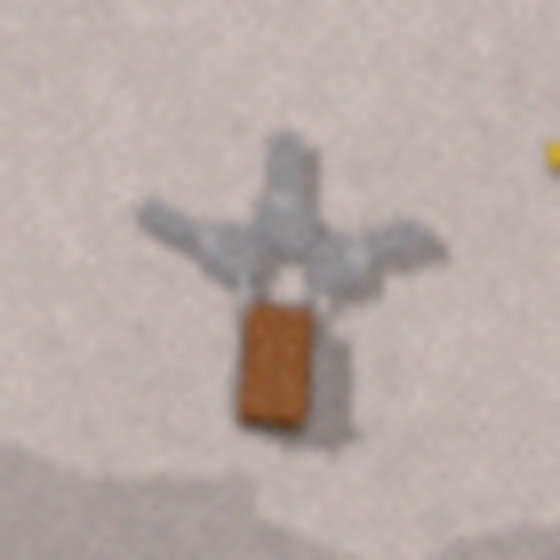

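Run:
```python
from h import *
g=lambda p:np.array(p)/8+[390,170]
a=ray("top",[g((272,425))],.014)[0];b=ray("top",[g((290,135))],.006)[0];r=ray("top",[g((290,287))],.004)[0]
f=np.array([.6217,-.2763])
print(a,b,r,[np.degrees(np.arctan2(*(q-p)[:2][::-1])) for p,q in((a,b),(a,r))],np.linalg.norm(r[:2]-f),np.linalg.norm(a[:2]-f))
for n,roi in(("top",(165,240,240,310)),("scene",(440,238,530,318))):
    im=cv2.imread(f"pics/{n}0.png")
    for c in blobs(im,(0,60,60),(12,255,255),1000,roi)+blobs(im,(170,60,60),(180,255,255),1000,roi):
        e=cv2.fitEllipse(cv2.convexHull(c));print(n,cv2.boundingRect(c),e,*rep(n,c,.05))
go(.6217,-.2763,.12,-90)
```

```text
[ 0.59988751 -0.27523877  0.014     ] [ 0.69935804 -0.28519509  0.006     ] [ 0.64855696 -0.28409541  0.004     ] [np.float64(-5.715875445357268), np.float64(-10.313562448814096)] 0.027965418421877258 0.021838286631193277
top (172, 246, 60, 59) ((201.62466430664062, 275.4187316894531), (58.15509796142578, 60.856143951416016), 53.761016845703125) [201.6 275.3] [452.8 279.2] rect [454.4 279.6 145.6 143.8 -89.3]
scene (445, 243, 79, 69) ((483.4529113769531, 277.3816833496094), (65.75381469726562, 80.95535278320312), 114.13118743896484) [483.5 277.4] [456.5 283. ] rect [453.9 282.3 147.8 146.6  26.8]
from [ 0.4319 -0.2899  0.2265] shift cm [-5.65 10.78 18.1 ] rot [-0.0074 -0.2281  0.0034]
```

Run:
```python
from h import *
go(.6205,-.2763,.15,-95)
```

```text
from [ 0.4319 -0.2899  0.2265] shift cm [-5.61  7.78 18.01] rot [-0.0075 -0.1408  0.0031]
```

{"name": "carry_out", "arguments": {
  "moves": [
    [0.6,-1.5,0,5,-0.007,-0.05,0.003],
    [0.6,-3,0,10,-0.007,-0.1,0.003],
    [0.6,-4.5,0,14,-0.007,-0.14,0.003],
    [0.6,-5.6,4,18,-0.007,-0.14,0.003],
    [0.5,-5.6,7.8,18,-0.007,-0.14,0.003],
    [0.5,-5.6,7.8,18,-0.007,-0.14,0.003],
    [0.5,-5.6,7.8,18,-0.007,-0.14,0.003],
    [0.5,-5.6,7.8,18,-0.007,-0.14,0.003],
    [0.5,-5.6,7.8,18,-0.007,-0.14,0.003]
  ]
}}

```text
time: 22.6
position: [0.6192, -0.2758, 0.1489]
tool_rot: [-0.477, 0.523, -0.521, 0.478]
ft_force: [0.5, -0.7, -1.0]
grip_width: 0.0432
```

Run:
```python
from h import *
go(.6205,-.2763,.030,-95)
s=robot.camera("scene")[:,:,::-1].copy();cv2.imwrite("pics/scene9.png",s)
```

```text
from [ 0.6192 -0.2758  0.1489] shift cm [ 0.06 11.89  0.15] rot [ 0.0011 -0.0018 -0.0025]
```

View pics/scene9.png

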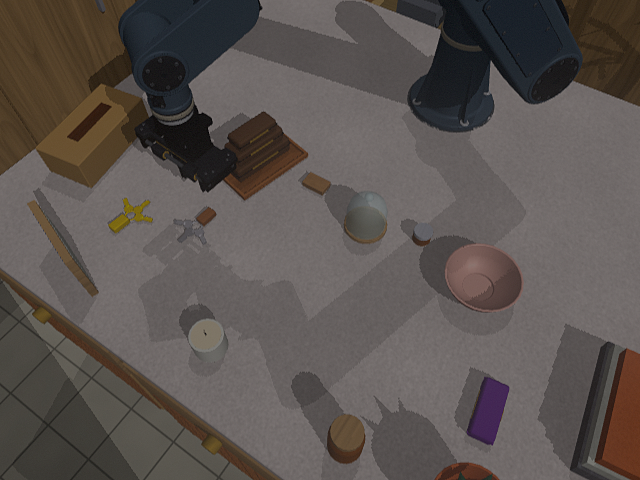

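{"name": "carry_out", "arguments": {
  "moves": [
    [0.5,0.05,4,0.1,0,0,0],
    [0.5,0.05,8,0.1,0,0,0],
    [0.5,0.05,10,0.1,0,0,0],
    [0.5,0.05,11.2,0.1,0,0,0],
    [0.5,0.05,11.8,0.1,0,0,0],
    [0.5,0.05,11.8,0.1,0,0,0],
    [0.5,0.05,11.8,0.1,0,0,0]
  ]
}}

```text
time: 23.35
position: [0.6202, -0.2755, 0.0299]
tool_rot: [-0.477, 0.523, -0.52, 0.478]
ft_force: [-0.3, -0.4, 0.1]
grip_width: 0.0433
```

Run:
```python
from h import *
go(.6205,-.2763,.028,-95)
s=robot.camera("scene")[:,:,::-1].copy();cv2.imwrite("pics/s10z.png",cv2.resize(np.clip(s[130:270,120:300].astype(float)*1.6,0,255).astype(np.uint8),None,fx=4,fy=4,interpolation=cv2.INTER_CUBIC))
```

```text
from [ 0.6202 -0.2755  0.0299] shift cm [0.08 0.19 0.04] rot [ 0.002 -0.001 -0.003]
```

View pics/s10z.png

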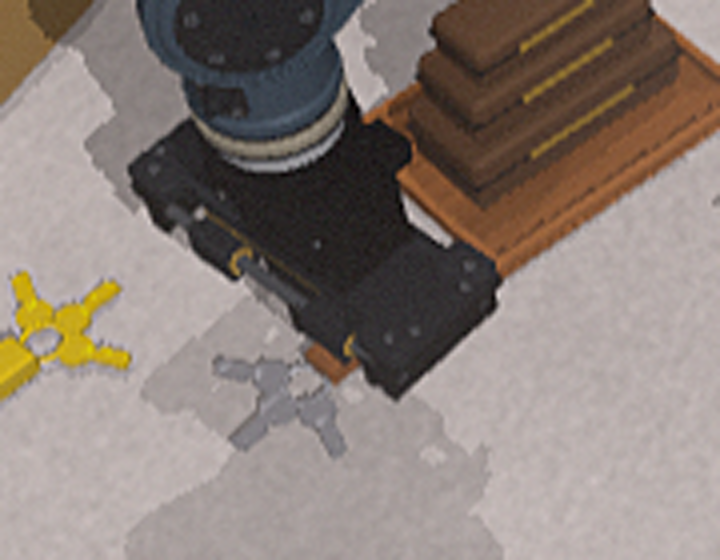

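Fob sits between the fingers at about (330,360), well away from the stack. I'll lower slightly and close the gripper.

{"name": "carry_out", "arguments": {
  "moves": [
    [0.5,0.05,0.2,0,0,0,0],
    [0.1,0.05,0.2,0,0,0,0],
    [0.1,0.05,0.2,0,0,0,0],
    [0.1,0.05,0.2,0,0,0,0],
    [0.1,0.05,0.2,0,0,0,0],
    [0.1,0.05,0.2,0,0,0,0],
    [0.1,0.05,0.2,0,0,0,0]
  ],
  "force": 25
}}

```text
time: 24.1
position: [0.6192, -0.2753, 0.0264]
tool_rot: [-0.477, 0.524, -0.519, 0.478]
ft_force: [-1.0, -0.8, 0.5]
grip_width: 0.0218
```

{"name": "carry_out", "arguments": {
  "moves": [
    [0.1,0,-2,0,0,0,0],
    [0.1,0,-5,0,0,0,0],
    [0.1,0,-10,0,0,0,0],
    [0.1,0,-15,0,0,0,0],
    [0.1,0,-18,0,0,0,0],
    [0.1,0,-18,0,0,0,0],
    [0.1,0,-18,0,0,0,0]
  ]
}}

```text
time: 24.8
position: [0.6197, -0.276, 0.2067]
tool_rot: [-0.477, 0.524, -0.519, 0.478]
ft_force: [1.2, -0.9, -0.7]
grip_width: 0.0218
```

Run:
```python
from h import *
s=robot.camera("scene")[:,:,::-1].copy();cv2.imwrite("pics/s11.png",s)
go(.4230,.281,.20,-90)
go(.4244,.271,.20,-75)
```

```text
from [ 0.6189 -0.2755  0.205 ] shift cm [-53.7    0.99 -24.41] rot [ 0.0069 -0.0882 -0.0061]
from [ 0.6189 -0.2755  0.205 ] shift cm [-52.72   0.98 -24.18] rot [ 0.0061 -0.35   -0.007 ]
```

View pics/s11.png

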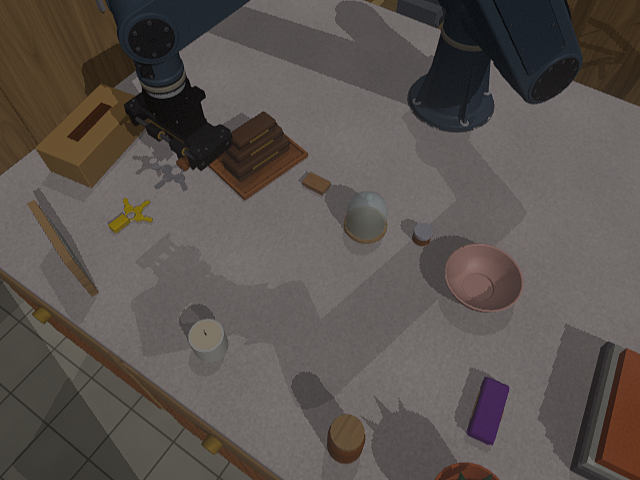

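{"name": "carry_out", "arguments": {
  "moves": [
    [0.1,-3,0,0,0,0,0],
    [0.1,-7,0,-1,0,-0.01,0],
    [0.1,-11,0,-3,0,-0.02,0],
    [0.1,-15,0,-5,0,-0.03,0],
    [0.1,-19,0,-7,0,-0.04,0],
    [0.1,-23,0,-9,0,-0.05,0],
    [0.1,-27,0,-11,0,-0.06,0],
    [0.1,-31,0,-13,0,-0.07,0],
    [0.1,-35,0,-15,0,-0.08,0],
    [0.1,-39,0,-17,0,-0.088,0],
    [0.1,-43,0,-19,0,-0.088,0],
    [0.1,-47,0,-21,0,-0.088,0],
    [0.1,-51,0,-23,0.007,-0.088,-0.006],
    [0.1,-53.7,1,-24.4,0.007,-0.088,-0.006],
    [0.1,-53.7,1,-24.4,0.007,-0.088,-0.006],
    [0.1,-53.7,1,-24.4,0.007,-0.088,-0.006],
    [0.1,-53.7,1,-24.4,0.007,-0.088,-0.006]
  ]
}}

```text
time: 26.55
position: [0.424, 0.2794, 0.1989]
tool_rot: [0.5, -0.499, 0.501, -0.499]
ft_force: [0.6, -0.0, -1.0]
grip_width: 0.0216
```

Run:
```python
from h import *
s=robot.camera("scene")[:,:,::-1].copy();cv2.imwrite("pics/s12.png",s)
go(.4230,.281,.056,-90)
```

```text
from [0.4244 0.2792 0.1992] shift cm [-0.21 14.32 -0.16] rot [-0.0013 -0.0017  0.0022]
```

View pics/s12.png

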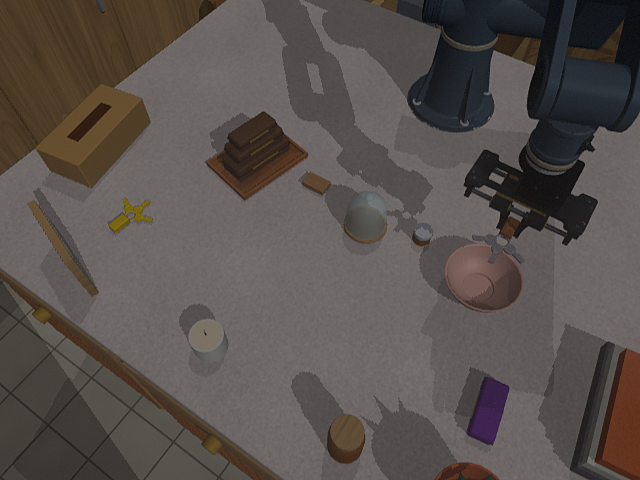

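{"name": "carry_out", "arguments": {
  "moves": [
    [0.1,-0.2,4,-0.1,0,0,0],
    [0.1,-0.2,8,-0.1,0,0,0],
    [0.1,-0.2,11,-0.1,0,0,0],
    [0.1,-0.2,12.5,-0.1,0,0,0],
    [0.1,-0.2,13.3,-0.1,0,0,0],
    [0.1,-0.2,13.6,-0.1,0,0,0],
    [0.1,-0.2,13.6,-0.1,0,0,0],
    [0.1,-0.2,13.6,-0.1,0,0,0]
  ]
}}

```text
time: 27.4
position: [0.4243, 0.2822, 0.0647]
tool_rot: [0.499, -0.499, 0.501, -0.501]
ft_force: [-0.2, 0.6, -0.5]
grip_width: 0.0215
```

{"name": "carry_out", "arguments": {
  "moves": [
    [0.1,0,0.4,0,0,0,0],
    [0.1,0,0.8,0,0,0,0],
    [0.1,0,0.8,0,0,0,0]
  ]
}}

```text
time: 27.7
position: [0.4232, 0.2821, 0.0556]
tool_rot: [0.5, -0.499, 0.501, -0.5]
ft_force: [-1.0, -0.5, -0.5]
grip_width: 0.0219
```

Still no contact. I'll release with a small opening and rise straight up.

{"name": "carry_out", "arguments": {
  "moves": [
    [0.4,0,0,0,0,0,0],
    [0.4,0,0,0,0,0,0],
    [0.4,0,0,0,0,0,0],
    [0.4,0,-3,0,0,0,0],
    [0.4,0,-8,0,0,0,0],
    [0.4,0,-13,0,0,0,0],
    [0.4,0,-18,0,0,0,0],
    [0.4,0,-20,0,0,0,0],
    [0.4,0,-20,0,0,0,0],
    [0.4,0,-20,0,0,0,0]
  ]
}}

```text
time: 28.7
position: [0.4225, 0.2822, 0.2559]
tool_rot: [0.5, -0.499, 0.501, -0.5]
ft_force: [-0.7, 0.2, -0.8]
grip_width: 0.0345
```

Run:
```python
from h import *
s=robot.camera("scene")[:,:,::-1].copy();cv2.imwrite("pics/s13.png",s)
z=lambda a:cv2.resize(np.clip(a.astype(float)*1.6,0,255).astype(np.uint8),(400,400),interpolation=cv2.INTER_CUBIC)
t=robot.camera("top")[:,:,::-1].copy();cv2.imwrite("pics/t13.png",t)
cv2.imwrite("pics/s13z.png",np.hstack([z(s[230:330,430:530]),z(t[245:335,390:480])]))
```

```text
(no output)
```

View pics/s13.png

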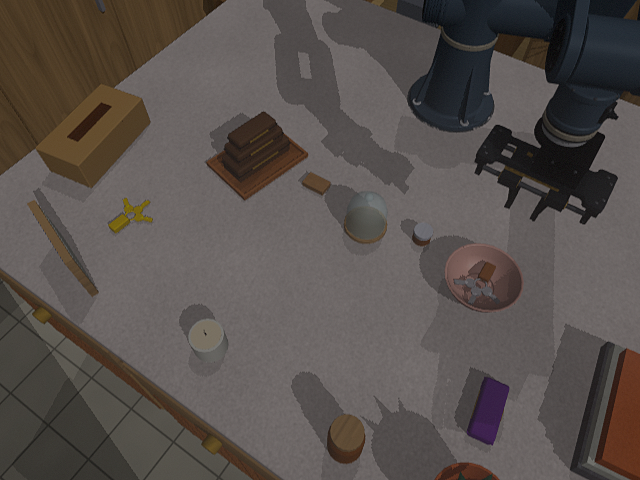

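View pics/s13z.png

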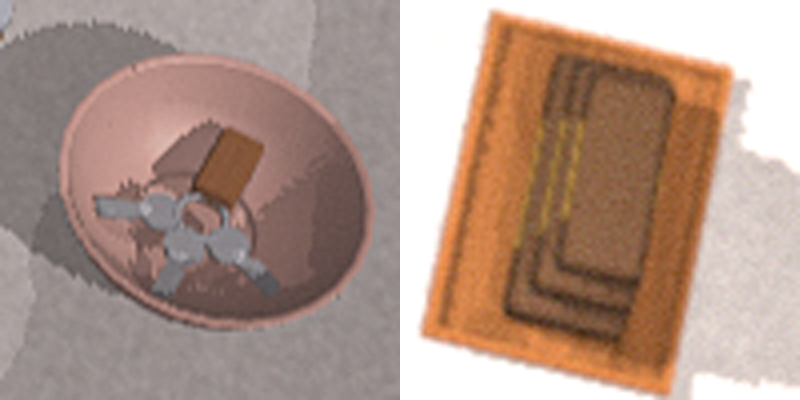

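Run:
```python
from h import *
print(ray("top",[(438.6,283.9)],.108), ray("scene",[(430+203/4,230+212/4)],.012))
a=cv2.imread("pics/scene0.png");b=cv2.imread("pics/s13.png")
for roi in((295,165,335,200),(350,195,392,245),(408,218,436,248)):
    f=lambda i:[np.array(cv2.boundingRect(c)) for c in blobs(i,(8,80,30),(25,255,200),40,roi)]
    print(f(a),f(b))
print(robot.get_obs()['joint_velocities'].round(3))
robot.hand_in()
```

```text
[[ 0.42954331 -0.28874307  0.108     ]] [[0.44646426 0.283367   0.012     ]]
[array([302, 172,  28,  23])] [array([302, 172,  28,  23])]
[array([350, 221,  37,  22])] [array([350, 221,  37,  22])]
[array([412, 234,  19,  12])] [array([412, 234,  19,  12])]
[-0.001  0.015  0.002 -0.001  0.002 -0.   ]
the job is handed in; nothing more can be done
```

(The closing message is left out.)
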